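Enter the stitch colour order on the thread stands

TASK

Enter the colour order for the next patch on the four thread stands on the table: with shut fingertips, lightly press down the yellow key in front of the orange-brown spool, then the key of the violet spool, then the key of the black spool, each well past half its travel; it stays down by itself. Leave the key of the empty stand up, do not lift or shift the spools or the things lying about, and finish clear of everything.

Things in the scene. Friction and masses are not known exactly. Their poses are not given: they have to be found in the camera images.
- stand_rust: Thread stand that carries the orange-brown (rust) thread spool: fixed grey base 130 x 62 mm, 12 mm high. Origin: centre of the underside, on the table. Its +x points away from the robot at yaw 0, from the key (36 mm to -x of the origin) towards the spool's pocket (33 mm to +x). All four stands are alike and change places.
- key_rust (a joint): Plunger of that stand's push key: m pushed straight down, 0 = fully up, 0.007 = at its stop. It resists with about 2 N of friction and stays where it is left, so it cannot be brought up again. Its cap sits on a spring (gives from 1 N on, 1 mm for each further N, up to 12 mm): the finger goes about 1 mm further than the plunger, and past the plunger's stop the force grows by 1 N per mm.
- key_rust_top (a point): Centre of the top face of that stand's key cap: round, yellow, 26 mm in diameter, its flat 22 mm, at height 45 mm when up and 38 mm when the plunger is fully down and the finger gone; it stands 25 mm above its black collar (38 mm wide at the foot) when up. The point moves with the cap. The axis of the spool's pocket is 69 mm from the key's axis.
- seat_rust (a point): Centre of the floor of that stand's spool pocket, 12 mm above the table; the pocket is 52 mm wide with a rim 6 mm high.
- thread_rust: Loose spool of orange-brown (rust) thread, 48 mm in diameter, 56 mm tall, about 60 g, standing upright in its stand's pocket; its top is 68 mm above the table. Origin: centre of its underside, z axis up.
- stand_violet: Thread stand that carries the violet thread spool: fixed grey base 130 x 62 mm, 12 mm high. Origin: centre of the underside, on the table. Its +x points away from the robot at yaw 0, from the key (36 mm to -x of the origin) towards the spool's pocket (33 mm to +x). All four stands are alike and change places.
- key_violet (a joint): Plunger of that stand's push key: m pushed straight down, 0 = fully up, 0.007 = at its stop. It resists with about 2 N of friction and stays where it is left, so it cannot be brought up again. Its cap sits on a spring (gives from 1 N on, 1 mm for each further N, up to 12 mm): the finger goes about 1 mm further than the plunger, and past the plunger's stop the force grows by 1 N per mm.
- key_violet_top (a point): Centre of the top face of that stand's key cap: round, yellow, 26 mm in diameter, its flat 22 mm, at height 45 mm when up and 38 mm when the plunger is fully down and the finger gone; it stands 25 mm above its black collar (38 mm wide at the foot) when up. The point moves with the cap. The axis of the spool's pocket is 69 mm from the key's axis.
- seat_violet (a point): Centre of the floor of that stand's spool pocket, 12 mm above the table; the pocket is 52 mm wide with a rim 6 mm high.
- thread_violet: Loose spool of violet thread, 48 mm in diameter, 56 mm tall, about 60 g, standing upright in its stand's pocket; its top is 68 mm above the table. Origin: centre of its underside, z axis up.
- stand_black: Thread stand that carries the black thread spool: fixed grey base 130 x 62 mm, 12 mm high. Origin: centre of the underside, on the table. Its +x points away from the robot at yaw 0, from the key (36 mm to -x of the origin) towards the spool's pocket (33 mm to +x). All four stands are alike and change places.
- key_black (a joint): Plunger of that stand's push key: m pushed straight down, 0 = fully up, 0.007 = at its stop. It resists with about 2 N of friction and stays where it is left, so it cannot be brought up again. Its cap sits on a spring (gives from 1 N on, 1 mm for each further N, up to 12 mm): the finger goes about 1 mm further than the plunger, and past the plunger's stop the force grows by 1 N per mm.
- key_black_top (a point): Centre of the top face of that stand's key cap: round, yellow, 26 mm in diameter, its flat 22 mm, at height 45 mm when up and 38 mm when the plunger is fully down and the finger gone; it stands 25 mm above its black collar (38 mm wide at the foot) when up. The point moves with the cap. The axis of the spool's pocket is 69 mm from the key's axis.
- seat_black (a point): Centre of the floor of that stand's spool pocket, 12 mm above the table; the pocket is 52 mm wide with a rim 6 mm high.
- thread_black: Loose spool of black thread, 48 mm in diameter, 56 mm tall, about 60 g, standing upright in its stand's pocket; its top is 68 mm above the table. Origin: centre of its underside, z axis up.
- stand_empty: Thread stand that carries no spool (its round pocket is empty): fixed grey base 130 x 62 mm, 12 mm high. Origin: centre of the underside, on the table. Its +x points away from the robot at yaw 0, from the key (36 mm to -x of the origin) towards the spool's pocket (33 mm to +x). All four stands are alike and change places.
- key_empty (a joint): Plunger of that stand's push key: m pushed straight down, 0 = fully up, 0.007 = at its stop. It resists with about 2 N of friction and stays where it is left, so it cannot be brought up again. Its cap sits on a spring (gives from 1 N on, 1 mm for each further N, up to 12 mm): the finger goes about 1 mm further than the plunger, and past the plunger's stop the force grows by 1 N per mm.
- key_empty_top (a point): Centre of the top face of that stand's key cap: round, yellow, 26 mm in diameter, its flat 22 mm, at height 45 mm when up and 38 mm when the plunger is fully down and the finger gone; it stands 25 mm above its black collar (38 mm wide at the foot) when up. The point moves with the cap. The axis of the spool's pocket is 69 mm from the key's axis.
- tape_measure: Loose yellow tape measure, 64 x 67 x 34 mm, behind the stands. Origin: centre of the underside.
- mug_1: Loose striped white mug, 65 x 88 x 50 mm, behind the stands. Origin: centre of the underside.
- hex_key_5: Loose steel hex key, 33 x 83 x 5 mm, lying in front of the stands. Origin: centre of the underside.
- heap_carton: Closed cardboard carton, fixed, 410 mm (x) x 236 mm (y), 168 mm high, on the table to the left of the stands, between them and where the arm starts: pass above it. Origin: centre of the underside.
Not all that is in view belongs to the job. What is shaped like the thread_violet but blue is not meant.

How it is judged:
By the outcome, as a careful person would: the job done as asked, in the order asked, and still so for the second after the job is handed in, with the robot touching nothing.
It also fails if it takes over 48 s, if anything falls off the work surface, if the arm or the gripper's body presses on something with over 40 N, if the wrist force passes 120 N, or if a joint passes its speed limit or range.

ROBOT

A 6-joint arm with a two-finger parallel gripper is mounted at the origin on a cart in front of the work surface, level with it; the furniture and walls round the work are solid. World frame = base frame: x ahead of the robot, y to its left, z up, the work surface at z = 0. Lengths are in m, angles in rad, forces in N, time in s.
With the tool pointing down it reaches from about 0.225 to 0.875 m from the base axis. Payload 3.4 kg.
Tool frame: the origin (TCP) lies at the very end of the fingers, on their centre line; the grasp point (between the pads) lies 19 mm behind it (manip.hold_point_z is the distance from the TCP to the grasp point, in m); z points along the fingers, y is the line along which they close (so a half turn about z gives the same grasp; the last joint's range is limited). The gripper opens to 85 mm and grips with 20 to 120 N. Pads are 22 mm wide; open, the fingers measure 114 mm over their backs; the gripper's body (76 mm by 85 mm) begins 54 mm behind the grasp point. The pads swing forward as they close: fully open they stand 13 mm farther back than shut.
Start: joints at [1.011, 0.276, 1.505, -0, 1.361, -0.121], TCP at [0.244, 0.521, 0.231] pointing down, gripper open.
Joint ranges: [-2.89, 2.89], [-0.75, 2.08], [0.22, 2.7], [-1.18, 4.32], [0.11, 2.71], [-2.7, 2.7]. Speed limits (rad/s): [2.57, 2.57, 3.14, 3.14, 3.14, 3.14].

INTERFACE

Orientations are given as a unit quaternion [w, x, y, z].
In Python, from rig import readout, viewer, order, manip gives the robot as it stands. The module is installed in compiled form; this text tells all that it offers.
- The arm moves only by the tool send_rows, never from a script. Its arguments are lists of equal length, an entry for each row: "xyz": the shift along the world's x, y, z in m, a list of three; "delta_rot": the turn, a rotation vector about the world's x, y, z in degrees, a list of three. In form: {"xyz": [[tx, ty, tz], ...], "delta_rot": [[wx, wy, wz], ...]}. A call has 1 to 12 rows; each row shifts and turns the commanded pose from where the row before left it; what a row does not reach is not made up. A row lasts 1/10 s, in which the tool goes at most 50 mm and 8.59 degrees, less where a joint would pass 70% of its speed; a pose out of reach is approached as far as the arm can. A call with a gripper value outside its range is refused whole. "gripper" is the finger opening in m, from 0 to 0.0854, set as the call begins (left out, the last holds). The fingers move at their own pace and stop on an object; "force" is the grip in N (left out, the last holds). Time passes only in rows, so rows that do not move let the fingers close. It gives the time, the measured TCP pose, the force, the opening and the grip force at its end, in the units of the state.
- readout.get_state(): the state, without advancing time (a new reading comes with each control period).
- viewer.get_image(name): name is "scene" or "top" or "wrist"; returns a dict with "color" (400x640x3 uint8, red, green, blue), "depth" (400x640 float32, m along the optical axis (not along the pixel's ray), 0 where there is no reading), "K" (3x3 intrinsics, pixels), "camera_from_world" (4x4, takes a point from world to camera coordinates). Camera axes: x right, y up, looking along -z (the intrinsics and any distortion apply to the point x, -y, -z); pixel columns grow to the right and rows downward; lengths in m; the calibration is good to about 2 mm. A picture is of the moment at which its call begins.
- order.sign_off(): hands the job in; it is judged then, once.
The state is a dict: "clock": time; "qpos": joint angles; "qd": joint speeds; "effort": joint torques, N m; "position": TCP position; "ee_rot": TCP orientation; "contact_force": force on the tool from outside, world axes, zero at the start; "moment": the same for the moment, N m; "width": finger opening in m; "gripper_force": force on a finger pad.
Only numpy, scipy, OpenCV 4.12 (cv2) and the standard library are available. Lean on these libraries where they do the work, as an engineer would, in place of code of your own. Each camera call takes 0.05 s, during which the arm holds its last target. There are 200 camera calls.

## Working session

There is one attempt and no reset: what is moved stays moved. The work goes in short steps, Python scripts to look and compute and a tool call to move; the robot and the scene stay as the last step left them, time stands still between calls to the robot, and variables do not carry over. Pictures are saved under pics/ and viewed, at most 10 in all, crops included, and the job is handed in when it is done.

Besides the shell and the picture viewer there is one more tool, called after "Emit:" as name(argument=value, ...), one argument or row to a line, values as JSON. send_rows: Moves the arm, as the interface text tells. Its arguments: {"type":"object","properties":{"xyz":{"type":"array"},"delta_rot":{"type":"array"},"gripper":{"type":"number"},"force":{"type":"number"}},"required":["xyz","delta_rot"]}

```bash
mkdir -p pics
cat > h.py <<'E'
import numpy as np, cv2
from rig import readout, viewer, order, manip
def world(im):
    d=im["depth"];K=im["K"];h,w=d.shape
    u,v=np.meshgrid(np.arange(w),np.arange(h))
    p=np.stack([(u-K[0,2])/K[0,0]*d,-(v-K[1,2])/K[1,1]*d,-d,np.ones_like(d)],-1)
    P=p@np.linalg.inv(im["camera_from_world"]).T
    P[d==0]=np.nan
    return P[...,:3]
def save(im,n): cv2.imwrite(n,im["color"][...,::-1])
E
python3 - <<'E'
from h import *
print(readout.get_state())
for n in("top","scene"):
    im=viewer.get_image(n);save(im,f"pics/{n}0.png");P=world(im)
    np.savez(f"{n}0.npz",P=P,c=im["color"])
    hsv=cv2.cvtColor(im["color"],cv2.COLOR_RGB2HSV)
    m=((hsv[...,0]>18)&(hsv[...,0]<35)&(hsv[...,1]>120)&(hsv[...,2]>80)).astype(np.uint8)
    k,l,s,c=cv2.connectedComponentsWithStats(m)
    for i in range(1,k):
        if s[i,4]>30:
            q=P[l==i];t=q[q[:,2]>np.nanpercentile(q[:,2],90)-.004]; print(n,s[i],c[i].round(),np.nanmedian(t,0).round(4),np.nanmean(t,0).round(4))
E
```

```text
{'clock': 0.0, 'qpos': array([ 1.01100178e+00,  2.76596899e-01,  1.50612178e+00, -1.34965141e-05,
        1.36069625e+00, -1.20985835e-01]), 'qd': array([-0.00156395,  0.00048418, -0.001146  ,  0.00054289, -0.00095094,
       -0.00254288]), 'effort': array([ 2.13787753e-03, -4.16780806e+01, -2.45812440e+01,  2.45971989e-05,
        1.07050900e-02,  1.96408777e-06]), 'position': array([0.24401794, 0.52007714, 0.23044315]), 'ee_rot': array([-2.97967908e-04,  2.17646829e-01,  9.76027165e-01, -8.61063891e-04]), 'contact_force': array([-0.71253543,  0.35023438, -0.28622588]), 'moment': array([ 0.03346762, -0.02515691, -0.04718794]), 'gripper_force': 0.0, 'width': 0.08538735075338447}
top [477  22   9   9  56] [481.  27.] [ 1.2396 -0.644  -0.5229] [ 1.2381 -0.6471 -0.5205]
top [258  63  36  12 361] [275.  68.] [0.8742 0.0642 0.023 ] [0.874  0.0619 0.0233]
top [299 102  28  30 344] [312. 118.] [ 0.7522 -0.0325  0.0318] [ 0.753  -0.0327  0.0318]
top [ 11 175  21  11 196] [ 21. 180.] [0.6033 0.6516 0.0337] [0.6039 0.6517 0.0339]
top [442 210  11  12 108] [447. 216.] [ 0.5193 -0.3407  0.0444] 
[... 319 characters left out ...]
 58] [206.  58.] [0.6044 0.6509 0.0335] [0.6049 0.6485 0.0336]
scene [382 120  25  21 246] [394. 130.] [0.8743 0.0572 0.0238] [0.8745 0.0563 0.0239]
scene [366 152  29  29 373] [380. 169.] [ 0.7472 -0.0458  0.0324] [ 0.7511 -0.0413  0.0325]
scene [286 193  11  15 120] [291. 200.] [ 0.5128 -0.018   0.0464] [ 0.513  -0.0183  0.0464]
scene [297 234  12  15 142] [303. 241.] [ 0.4748 -0.1263  0.0458] [ 0.4749 -0.1263  0.046 ]
scene [332 273  13  16 165] [338. 280.] [ 0.4793 -0.2412  0.0459] [ 0.4799 -0.2416  0.046 ]
scene [383 304  15  17 188] [390. 311.] [ 0.5196 -0.3456  0.0458] [ 0.5192 -0.3456  0.0459]
scene [615 335  22  27 197] [624. 348.] [ 1.2496 -0.6437 -0.5237] [ 1.2449 -0.6458 -0.5167]
```

Run:
```python
from h import *
d=np.load("top0.npz");c=d["c"][120:270,250:490]
cv2.imwrite("pics/crop_top.png",cv2.resize(c[...,::-1],None,fx=3.3,fy=3.3,interpolation=cv2.INTER_CUBIC))
d=np.load("scene0.npz");c=d["c"][130:370,230:530]
cv2.imwrite("pics/crop_scene.png",cv2.resize(c[...,::-1],None,fx=2.4,fy=2.4,interpolation=cv2.INTER_CUBIC))
```

```text
(no output)
```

View pics/top0.png

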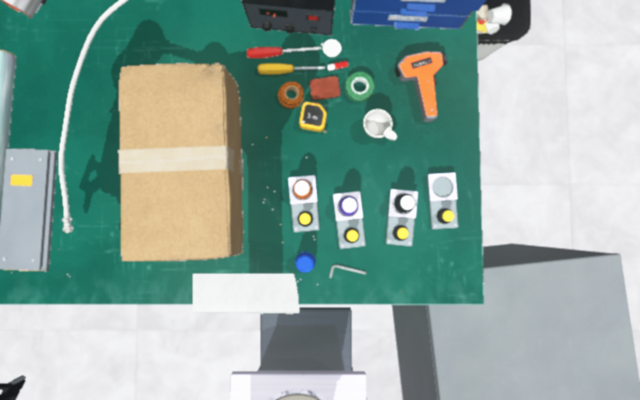

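View pics/crop_top.png

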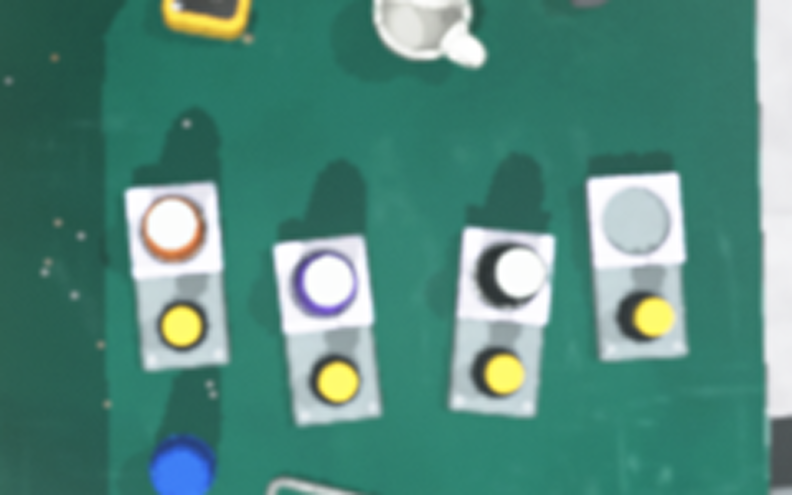

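View pics/crop_scene.png

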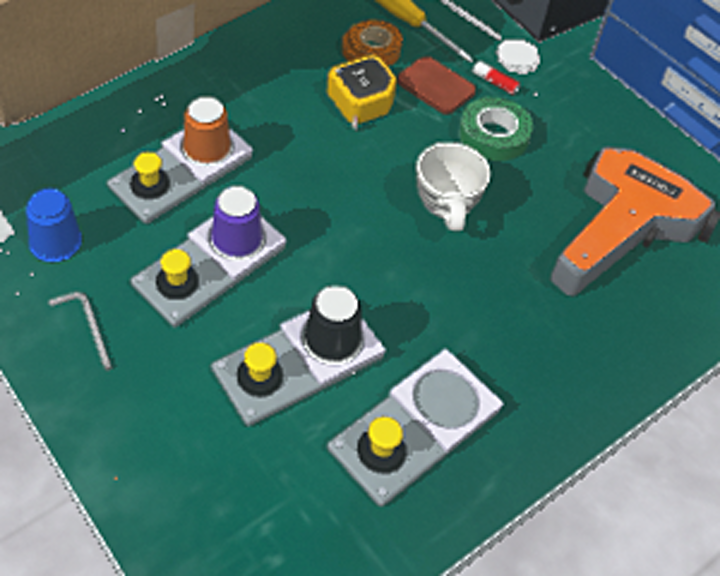

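The yellow key candidates in the top image, by the spool behind each:
- (305,218): orange-brown spool
- (352,235): violet spool
- (402,233): black spool
- (447,216): empty pocket, so leave this one up

The blue lookalike at (305,262) has no stand and isn't meant. The crops confirm the order rust, violet, black, empty from left to right, with the cap heights at about 45 mm as specified.

I'm closing the fingers and crossing above the carton.

Emit:
send_rows(
  xyz=[
    [0.01,-0.02,0.01],
    [0.02,-0.04,0.01],
    [0.02,-0.04,0],
    [0.02,-0.04,0],
    [0.02,-0.04,0],
    [0.02,-0.04,0],
    [0.02,-0.04,0],
    [0.02,-0.04,0],
    [0.02,-0.04,0],
    [0.02,-0.04,0],
    [0.02,-0.04,0],
    [0.02,-0.04,0],
  ],
  delta_rot=[
    [0,0,0],
    [0,0,0],
    [0,0,0],
    [0,0,0],
    [0,0,0],
    [0,0,0],
    [0,0,0],
    [0,0,0],
    [0,0,0],
    [0,0,0],
    [0,0,0],
    [0,0,0],
  ],
  gripper=0,
)

```text
clock: 1.3
position: [0.4745, 0.0588, 0.2511]
ee_rot: [-0.0, 0.218, 0.976, 0.0]
contact_force: [0.7, -0.1, 0.0]
width: 0.0002
gripper_force: 0.0
```

Emit:
send_rows(
  xyz=[
    [0.01,-0.03,0],
    [0.01,-0.03,-0.02],
    [0,-0.017,-0.03],
    [0,0,-0.03],
    [0,0,-0.02],
    [0,0,0],
    [0,0,0],
  ],
  delta_rot=[
    [0,0,0],
    [0,0,0],
    [0,0,0],
    [0,0,0],
    [0,0,0],
    [0,0,0],
    [0,0,0],
  ],
)

```text
clock: 2.0
position: [0.4943, -0.0164, 0.1514]
ee_rot: [-0.0, 0.218, 0.976, 0.0]
contact_force: [0.1, 0.3, -0.3]
width: -0.0002
gripper_force: 0.0
```

```bash
cat > w.py <<'E'
from h import *
import sys
s=readout.get_state();print(s["clock"],s["position"].round(4),s["contact_force"].round(2),s["width"])
for n in ("wrist","top","scene"):
    im=viewer.get_image(n)
    if n=="wrist": save(im,f"pics/w{sys.argv[1]}.png")
    if n=="scene": save(im,f"pics/s{sys.argv[1]}.png")
    P=world(im)
    hsv=cv2.cvtColor(im["color"],cv2.COLOR_RGB2HSV)
    m=((hsv[...,0]>18)&(hsv[...,0]<35)&(hsv[...,1]>120)&(hsv[...,2]>80)).astype(np.uint8)
    k,l,st,c=cv2.connectedComponentsWithStats(m)
    for i in range(1,k):
        if st[i,4]>30:
            q=P[l==i];q=q[np.isfinite(q[:,2])]
            if not len(q): print(n,st[i]);continue
            z=np.percentile(q[:,2],85);t=q[abs(q[:,2]-z)<.002]
            if .4<t[0,0]<.6 and t[0,1]<.2: print(n,st[i],t.mean(0).round(4),((t.min(0)+t.max(0))/2).round(4),np.ptp(t,axis=0).round(3))
E
python3 w.py 1
```

```text
2.0 [ 0.4943 -0.0164  0.1514] [ 0.13  0.25 -0.26] -0.000153494964282492
wrist [319 198  30  31 687] [ 0.5135 -0.0185  0.0449] [ 0.5137 -0.0184  0.0454] [0.024 0.024 0.004]
wrist [193 208  33  31 748] [ 0.4749 -0.1263  0.0449] [ 0.4753 -0.1267  0.0451] [0.023 0.024 0.003]
wrist [ 94 258  39  32 803] [ 0.4803 -0.2409  0.0449] [ 0.4806 -0.241   0.0452] [0.024 0.026 0.004]
wrist [ 37 322  40  34 779] [ 0.5194 -0.3448  0.0448] [ 0.5198 -0.3457  0.0448] [0.024 0.025 0.003]
top [442 210  11  12 108] [ 0.5189 -0.3418  0.0447] [ 0.5182 -0.3405  0.0452] [0.021 0.021 0.004]
top [397 227  11  12 110] [ 0.4793 -0.2369  0.0453] [ 0.4797 -0.2374  0.0457] [0.02  0.021 0.004]
top [348 229  10  13 101] [ 0.4734 -0.1236  0.0456] [ 0.4742 -0.1247  0.046 ] [0.023 0.018 0.004]
scene [286 193  11  15 119] [ 0.5137 -0.0184  0.0464] [ 0.5132 -0.0177  0.0469] [0.021 0.023 0.004]
scene [297 234  12  15 142] [ 0.4748 -0.1262  0.0467] [ 0.4754 -0.1269  0.0471] [0.021 0.024 0.003]
scene [332 273  13  16 164] [ 0.4808 -0.241   0.0463] [ 0.4805 -0.2416  0.0468] [0.023 0.023 0.004]
scene [383 304  15  17 189] [ 0.5199 -0.3457  0.0462] [ 0.5192 -0.346   0.0468] [0.024 0.023 0.004]
```

View pics/w1.png

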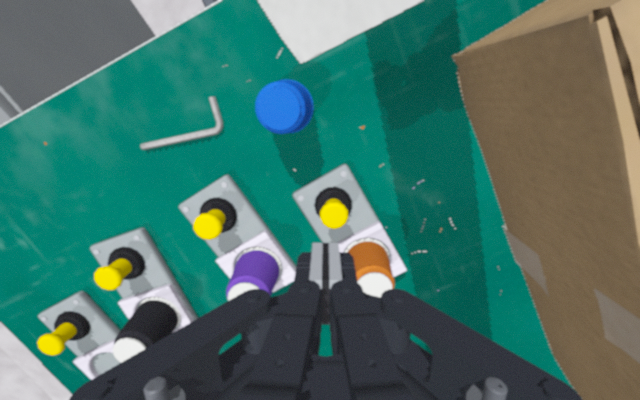

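Wrist view: the rust key is at (333,213), with the orange-brown spool behind it at about (370,265), and the fingertips are shut. The wrist and scene cameras agree on (0.5135, -0.0185, 0.045), so I'm pressing this key.

Emit:
send_rows(
  xyz=[
    [0.019,-0.002,-0.025],
    [0,0,-0.035],
    [0,0,-0.025],
    [0,0,-0.012],
    [0,0,-0.006],
    [0,0,-0.004],
    [0,0,-0.003],
    [0,0,-0.003],
    [0,0,-0.002],
    [0,0,0],
    [0,0,0],
  ],
  delta_rot=[
    [0,0,0],
    [0,0,0],
    [0,0,0],
    [0,0,0],
    [0,0,0],
    [0,0,0],
    [0,0,0],
    [0,0,0],
    [0,0,0],
    [0,0,0],
    [0,0,0],
  ],
)

```text
clock: 3.25
position: [0.5141, -0.0185, 0.0368]
ee_rot: [0.001, 0.218, 0.976, 0.0]
contact_force: [2.0, -0.2, 1.3]
width: 0.0002
gripper_force: 1.0
```

Emit:
send_rows(
  xyz=[
    [0,0,-0.001],
    [0,0,0],
    [0,0,0.01],
    [0,0,0.03],
    [0,0,0.04],
    [-0.01,-0.03,0.02],
    [-0.019,-0.045,0],
    [-0.01,-0.033,0],
    [0,0,0],
    [0,0,0],
  ],
  delta_rot=[
    [0,0,0],
    [0,0,0],
    [0,0,0],
    [0,0,0],
    [0,0,0],
    [0,0,0],
    [0,0,0],
    [0,0,0],
    [0,0,0],
    [0,0,0],
  ],
)

```text
clock: 4.25
position: [0.4734, -0.1267, 0.1354]
ee_rot: [-0.001, 0.219, 0.976, 0.0]
contact_force: [0.7, 0.0, -0.0]
width: 0.0
gripper_force: 0.0
```

```bash
python3 w.py 2
```

```text
4.25 [ 0.4734 -0.1267  0.1354] [ 0.71  0.05 -0.03] 3.746251651065037e-05
wrist [446 172  33  31 812] [ 0.5133 -0.0193  0.0379] [ 0.5139 -0.0194  0.038 ] [0.024 0.024 0.003]
wrist [311 185  33  33 791] [ 0.4747 -0.1269  0.0448] [ 0.475  -0.127   0.0451] [0.025 0.024 0.003]
wrist [197 240  33  34 808] [ 0.48   -0.2415  0.0449] [ 0.4799 -0.2418  0.0452] [0.024 0.024 0.004]
wrist [127 311  36  36 809] [ 0.5192 -0.3454  0.0448] [ 0.5196 -0.3461  0.045 ] [0.025 0.025 0.003]
top [442 210  11  12 108] [ 0.5181 -0.3413  0.0451] [ 0.5182 -0.3403  0.0454] [0.021 0.02  0.004]
top [299 213  12  12 121] [ 0.5123 -0.0143  0.0384] [ 0.512  -0.0139  0.0388] [0.021 0.021 0.004]
scene [286 196   8  12  72] [ 0.5101 -0.0167  0.0397] [ 0.5113 -0.0174  0.0399] [0.017 0.018 0.003]
scene [297 234  12  15 142] [ 0.4744 -0.1262  0.0462] [ 0.4749 -0.1259  0.0464] [0.024 0.023 0.003]
scene [332 273  13  16 165] [ 0.4799 -0.241   0.0463] [ 0.4804 -0.2417  0.0467] [0.024 0.023 0.004]
scene [383 304  15  17 188] [ 0.5195 -0.3457  0.0464] [ 0.5193 -0.3457  0.0466] [0.023 0.024 0.003]
```

The rust cap now stands at 38 mm, fully down. Next is the violet key at (0.475, -0.1265).

Emit:
send_rows(
  xyz=[
    [0.001,0,-0.025],
    [0,0,-0.035],
    [0,0,-0.015],
    [0,0,-0.008],
    [0,0,-0.006],
    [0,0,-0.004],
    [0,0,-0.003],
    [0,0,-0.003],
    [0,0,0],
    [0,0,0],
    [0,0,0],
  ],
  delta_rot=[
    [0,0,0],
    [0,0,0],
    [0,0,0],
    [0,0,0],
    [0,0,0],
    [0,0,0],
    [0,0,0],
    [0,0,0],
    [0,0,0],
    [0,0,0],
    [0,0,0],
  ],
)

```text
clock: 5.5
position: [0.4758, -0.1266, 0.0367]
ee_rot: [0.001, 0.218, 0.976, 0.0]
contact_force: [0.3, 1.8, 1.9]
width: -0.0001
gripper_force: 1.1
```

Emit:
send_rows(
  xyz=[
    [0,0,0.01],
    [0,0,0.03],
    [0,0,0.04],
    [0.002,-0.03,0.02],
    [0.002,-0.045,0],
    [0.002,-0.04,0],
    [0,0,0],
    [0,0,0],
  ],
  delta_rot=[
    [0,0,0],
    [0,0,0],
    [0,0,0],
    [0,0,0],
    [0,0,0],
    [0,0,0],
    [0,0,0],
    [0,0,0],
  ],
)

```text
clock: 6.3
position: [0.4809, -0.2422, 0.1365]
ee_rot: [-0.0, 0.219, 0.976, 0.0]
contact_force: [0.5, 0.7, -0.3]
width: -0.0
gripper_force: 0.0
```

```bash
python3 w.py 3
```

```text
6.3 [ 0.4809 -0.2422  0.1365] [ 0.48  0.74 -0.28] -4.0708280128604914e-05
wrist [ 575  102   47   33 1166] [ 0.5133 -0.0198  0.0379] [ 0.5137 -0.0196  0.0382] [0.025 0.025 0.004]
wrist [436 116  35  34 900] [ 0.4749 -0.1279  0.0379] [ 0.4752 -0.1278  0.0383] [0.023 0.023 0.003]
wrist [310 183  33  32 785] [ 0.4801 -0.2423  0.0448] [ 0.4801 -0.2423  0.045 ] [0.025 0.025 0.003]
wrist [227 262  30  34 728] [ 0.5181 -0.3462  0.0449] [ 0.5179 -0.3465  0.045 ] [0.02  0.024 0.003]
top [299 213  12  12 121] [ 0.5122 -0.0142  0.0384] [ 0.5131 -0.0139  0.039 ] [0.023 0.021 0.004]
top [346 229  12  13 119] [ 0.4741 -0.1219  0.0383] [ 0.4739 -0.1218  0.0387] [0.023 0.021 0.003]Traceback (most recent call last):
  File "w.py", line 17, in <module>
    if .4<t[0,0]<.6 and t[0,1]<.2: print(n,st[i],t.mean(0).round(4),((t.min(0)+t.max(0))/2).round(4),np.ptp(t,axis=0).round(3))
          ~^^^^^
IndexError: index 0 is out of bounds for axis 0 with size 0
```

The violet cap is fully down at 38 mm. Next is the black key at (0.480, -0.242).

Emit:
send_rows(
  xyz=[
    [-0.001,0,-0.025],
    [0,0,-0.035],
    [0,0,-0.015],
    [0,0,-0.008],
    [0,0,-0.006],
    [0,0,-0.004],
    [0,0,-0.003],
    [0,0,-0.004],
    [0,0,0],
    [0,0,0],
    [0,0,0],
  ],
  delta_rot=[
    [0,0,0],
    [0,0,0],
    [0,0,0],
    [0,0,0],
    [0,0,0],
    [0,0,0],
    [0,0,0],
    [0,0,0],
    [0,0,0],
    [0,0,0],
    [0,0,0],
  ],
)

```text
clock: 7.5
position: [0.4807, -0.2416, 0.0367]
ee_rot: [0.001, 0.218, 0.976, -0.0]
contact_force: [0.6, 1.6, 2.3]
width: -0.0002
gripper_force: 1.1
```

Emit:
send_rows(
  xyz=[
    [0,0,0.01],
    [0,0,0.03],
    [0,0,0.04],
    [0,0,0.045],
    [0,0,0.04],
    [0,0,0.02],
    [0,0,0],
    [0,0,0],
  ],
  delta_rot=[
    [0,0,0],
    [0,0,0],
    [0,0,0],
    [0,0,0],
    [0,0,0],
    [0,0,0],
    [0,0,0],
    [0,0,0],
  ],
)

```text
clock: 8.3
position: [0.4799, -0.2416, 0.2215]
ee_rot: [0.0, 0.218, 0.976, -0.0]
contact_force: [-0.6, 0.2, -0.9]
width: -0.0001
gripper_force: 0.0
```

```bash
sed -i 's/if .4<t/if len(t) and .4<t/' w.py; python3 w.py 4
```

```text
8.3 [ 0.4799 -0.2416  0.2215] [-0.58  0.15 -0.88] -0.00014449547972818124
wrist [514 102  31  26 590] [ 0.5135 -0.0197  0.0379] [ 0.5135 -0.0195  0.0383] [0.024 0.023 0.004]
wrist [409 113  25  26 511] [ 0.475  -0.1277  0.0379] [ 0.4749 -0.1275  0.0381] [0.024 0.023 0.003]
wrist [313 163  26  24 458] [ 0.4805 -0.2424  0.038 ] [ 0.4807 -0.2425  0.0382] [0.023 0.024 0.003]
wrist [250 228  23  24 426] [ 0.5193 -0.3463  0.0449] [ 0.5199 -0.346   0.0452] [0.023 0.024 0.003]
top [299 213  12  12 121] [ 0.5124 -0.0145  0.039 ] [ 0.512  -0.0139  0.0394] [0.021 0.021 0.004]
top [346 229  12  13 121] [ 0.474  -0.123   0.0381] [ 0.474  -0.123   0.0386] [0.023 0.023 0.003]
top [396 228  12  11  92] [ 0.4764 -0.2356  0.0386] [ 0.4773 -0.2365  0.0393] [0.021 0.021 0.004]
scene [286 196  12  12 107] [ 0.5133 -0.0182  0.0396] [ 0.5146 -0.0183  0.0396] [0.023 0.023 0.003]
scene [297 236  13  13 127] [ 0.4754 -0.1267  0.0394] [ 0.4749 -0.1264  0.0395] [0.024 0.025 0.003]
scene [331 275  14  14 147] [ 0.4805 -0.2417  0.0394] [ 0.4804 -0.2413  0.0398] [0.023 0.025 0.004]
scene [383 304  15  17 190] [ 0.5195 -0.3454  0.0464] [ 0.5189 -0.3449  0.0468] [0.023 0.023 0.004]
```

View pics/s4.png

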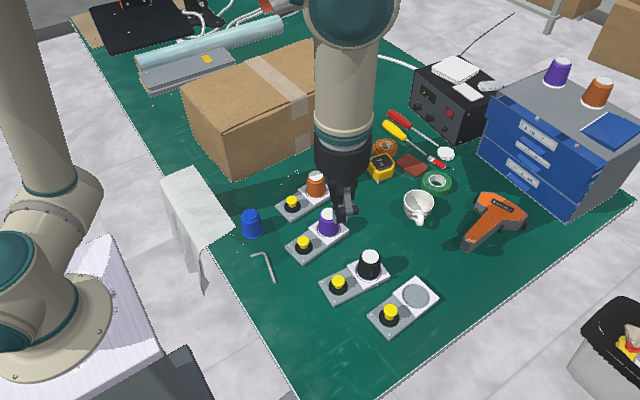

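The three keys, at (291,202), (303,243) and (338,282), are down at 38 mm. The empty stand's key at (390,313) is still up at 45 mm, the spools are in place, and the gripper is clear at a height of 0.22 m.

```bash
python3 -c "
from rig import order; print(order.sign_off())"
```

```text
the job is handed in; nothing more can be done
None
```

The rust, violet and black keys were pressed in that order and are all fully down, the empty stand's key is still up, nothing was disturbed, and the job is handed in with the arm clear at about 8.5 s.

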